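Sort two plain bushes on the go-gauge

TASK

Two yellow plastic bushes look alike from outside but have different bores. Slide the one whose bore fits over the steel gauge shaft down the shaft until it sits flat on the aluminium base and leave it there, and put the other one, whose bore is too small, into the orange reject tray.

Things in the scene. Friction and masses are not known exactly. Their poses are not given: they have to be found in the camera images.
- bush_wide: The bush that fits the gauge: plain yellow plastic tube, 48 mm outside diameter, 40 mm tall, with a 32 mm through bore (thin 8 mm wall, a wide opening seen from above). It stands upright on the bench. Origin at the centre of its underside, z up along its axis. About 0.05 kg.
- bush_narrow: The bush that does not fit: plain yellow plastic tube, 48 mm outside diameter, 40 mm tall, with only a 14 mm through bore (thick 17 mm wall, a small hole seen from above). It stands upright on the bench. Origin at the centre of its underside, z up along its axis. About 0.09 kg. Beside the two bushes stand a solid yellow roller with a black cap on top and a flat black wheel with a white hub, neither of them a part of the job.
- gauge: The gauge, fixed to the bench: a square aluminium base plate 110 x 110 x 12 mm with one upright steel shaft in the middle, 20 mm in diameter and rising 56 mm above the plate (its tip is 68 mm above the bench); the top 16 mm of it tapers to a 6 mm wide tip as a lead-in. Origin on the shaft's axis at the bench surface, z up along the shaft; a bush fully home has its underside 12 mm above this origin.
- reject_tray: The reject tray, fixed to the bench: an open orange square tray, 160 x 160 mm outside, 40 mm tall, 5 mm walls and a 5 mm floor, empty. Origin at the centre of its underside, x and y along its sides, z up.
Mind the look-alikes: they are no part of the job. What is shaped like the bush_narrow but purple or red is not meant.

How it is judged:
By the outcome, as a careful person would: the job done as asked, in the order asked, and still so for the second after the job is handed in, with the robot touching nothing.
It also fails if it takes over 53 s, if anything falls off the work surface, if the arm or the gripper's body presses on something with over 40 N, if the wrist force passes 120 N, or if a joint passes its speed limit or range.

ROBOT

A 6-joint arm with a two-finger parallel gripper is mounted at the origin on the work surface. World frame = base frame: x ahead of the robot, y to its left, z up, the work surface at z = 0. Lengths are in mm, angles in rad, forces in N, time in s.
With the tool pointing down it reaches from about 400 to 925 mm from the base axis. Payload 12.5 kg.
Tool frame: the origin (TCP) lies midway between the tips of the shut fingers; the grasp point (between the pads) lies 19 mm behind it; z points along the fingers, y is the direction in which the jaws open and shut (so a half turn about z gives the same grasp; the last joint's range is limited). The gripper opens to 95 mm and grips with 3 to 60 N. Pads are 20 mm wide; open, the fingers measure 119 mm over their backs; the gripper's body (75 mm by 180 mm) begins 59 mm behind the grasp point.
Start: joints at [-1.247, 0.491, 1.559, -0, 1.092, -0.106], TCP at [260.455, -568.164, 214.661] pointing down, gripper open.
Joint ranges: [-3.1, 3.1], [-0.84, 2.19], [0.05, 2.79], [-1.13, 4.28], [0.06, 2.93], [-2.69, 2.69]. Speed limits (rad/s): [2.22, 2.22, 2.79, 3.14, 3.14, 3.14].

INTERFACE

Orientations are given as [roll, pitch, yaw] about the fixed x, y, z axes, in that order (R = Rz(yaw) Ry(pitch) Rx(roll)).
In Python, from cell import * gives the robot as it stands. The module is installed in compiled form; this text tells all that it offers.
- The arm moves only by the tool carry_out, never from a script. Its argument "moves" is a list of rows, each an object of numbers: "dx", "dy", "dz": the shift along the tool's x, y, z in m; "twist": the turn about the tool's z in degrees. A call has 1 to 5 rows; each row is the pose to reach, as a shift and turn from the pose commanded when the call began, along the tool's axes at that moment; what a row does not reach only later rows make up. A row lasts 1/10 s, in which the tool goes at most 50 mm and 8.59 degrees, less where a joint would pass 70% of its speed; a pose out of reach is approached as far as the arm can. A call with a gripper value outside its range is refused whole. "grip" is the finger opening in m, from 0 to 0.0951, set as the call begins (left out, the last holds). The fingers move at their own pace and stop on an object; the grip force is fixed at half the most. Time passes only in rows, so rows that repeat a pose let the fingers close. It gives the time, the measured TCP pose, the force and the opening at its end, in the units of the state.
- state(): the state, without advancing time (a new reading comes with each control period).
- read_camera(name): name is "scene" or "top" or "wrist"; returns (picture, depth): 480x640x3 uint8, red, green, blue; 480x640 float32, mm along the optical axis (not along the pixel's ray), 0 where there is no reading.
- camera_info(name): a dict with "mtx" (3x3 intrinsics, pixels), "R" (3x3) and "t" (3): a world point X has camera coordinates R X + t. Camera axes: x right, y down, z forward; pixel columns grow to the right and rows downward; lengths in mm; the calibration is good to about 2 mm. A picture is of the moment at which its call begins: read the wrist's pose just before it. camera_info takes no time and is no camera call; for the wrist camera it gives the pose at the moment of the call.
- job_done(): hands the job in, once; it reports no verdict.
The state is a dict: "t": time; "joints": joint angles; "qvel": joint speeds; "tau": joint torques, N m; "eef_pos": TCP position; "tcp_rot": TCP orientation; "ft_force": force on the tool from outside, world axes, zero at the start; "moment": the same for the moment, N m; "opening": opening from 0.0 (shut) to 1.0 (fully open).
Only numpy, scipy, OpenCV 4.12 (cv2) and the standard library are available. Lean on these libraries where they do the work, as an engineer would, in place of code of your own. Each camera call takes 0.05 s, during which the arm holds its last target. There are 200 camera calls.

## Working session

There is one attempt and no reset: what is moved stays moved. The work goes in short steps, Python scripts to look and compute and a tool call to move; the robot and the scene stay as the last step left them, time stands still between calls to the robot, and variables do not carry over. Pictures are saved under pics/ and viewed, about 8 in all and at most 12, crops included, and the job is handed in when it is done.

Besides the shell and the picture viewer there is one more tool, called as name(argument=value, ...) on one line, values as JSON. carry_out: Moves the arm, as the interface text tells. Its arguments: {"type":"object","properties":{"moves":{"type":"array","items":{"type":"object","properties":{"dx":{"type":"number"},"dy":{"type":"number"},"dz":{"type":"number"},"twist":{"type":"number"}}}},"grip":{"type":"number"}},"required":["moves"]}

```bash
mkdir -p pics
cat > h.py <<'E'
from cell import *
import numpy as np, cv2
def save(n,p): cv2.imwrite('pics/'+n+'.png',p[:,:,::-1])
def pts(name,d):
    i=camera_info(name);K=np.array(i['mtx']);R=np.array(i['R']);t=np.array(i['t']).ravel()
    v,u=np.mgrid[:d.shape[0],:d.shape[1]]
    c=np.stack([(u-K[0,2])/K[0,0]*d,(v-K[1,2])/K[1,1]*d,d],-1)
    return (c-t)@R
E
python3 - <<'E'
from h import *
s=state();print(s)
p,d=read_camera('top');save('top',p);np.savez('top',p=p,d=d,P=pts('top',d))
P=pts('top',d)
hsv=cv2.cvtColor(p,cv2.COLOR_RGB2HSV)
for n,lo,hi in [('yel',(22,100,80),(35,255,255)),('or',(5,130,80),(18,255,255))]:
    m=cv2.inRange(hsv,lo,hi);k,l,st,c=cv2.connectedComponentsWithStats(m)
    for j in range(1,k):
        if st[j,4]>60:
            q=P[(l==j)&(d>0)];zt=np.percentile(q[:,2],95);w=q[q[:,2]>zt-6]
            print(n,st[j],c[j].round(),'ztop',zt.round(1),'mid',((w.min(0)+w.max(0))/2).round(1),'ext',np.ptp(w,axis=0).round(1))
i=camera_info('top');print(np.array(i['R']).round(3),i['t'])
E
```

```text
{'t': 0.0, 'joints': array([-1.24658925e+00,  4.91541390e-01,  1.55945542e+00, -3.05108050e-05,
        1.09165719e+00, -1.05587943e-01]), 'qvel': array([ 0.00188933,  0.00031805,  0.00067966, -0.00018614,  0.00019723,
       -0.00073728]), 'tau': array([ 4.32770103e-03, -6.12636209e+01, -2.58183557e+01,  6.94552856e-02,
        4.82348702e-02, -1.18671992e-04]), 'eef_pos': array([ 260.37280709, -567.92200162,  214.07097121]), 'tcp_rot': array([-3.14053437e+00, -8.49473523e-05,  4.29809060e-01]), 'ft_force': array([ 0.74085975, -0.55732613, -0.73943475]), 'moment': array([ 0.01308591, -0.02663955,  0.00402157]), 'opening': 1.0009880205102824}
yel [275 223  25  27 515] [287. 236.] ztop 41.6 mid [578.8  73.6  39.4] ext [46.3 46.1  7.5]
yel [ 21 272  23  21 358] [ 32. 283.] ztop 41.4 mid [478.6 552.6  39.5] ext [36.  37.4  8. ]
yel [285 290  26  27 340] [297. 302.] ztop 41.9 mid [452.3  49.3  40.3] ext [45.3 45.5  8.8]
yel [349 305  22  23 194] [359. 315.] ztop 35.5 mid [431.4 -68.7  37. ] ext [39.6 38.1 14.6]
or [ 114  209   86   85 6911] [158. 251.] ztop 38.7 mid [543.6 320.9  38.4] ext [161.8 165.2  11.2]
or [  0 277  12  21 100] [  3. 288.] ztop 52.3 mid [471.6 605.3  50.6] ext [31.7  9.   8.4]
or [439 363  19  19 168] [448. 372.] ztop 32.7 mid [ 329.4 -236.6   31.1] ext [34.2 34.3  8.8]
[[ 0.024 -1.    -0.   ]
 [-0.997 -0.024 -0.077]
 [ 0.077  0.002 -0.997]] [   1.87374262  561.97776803 1101.13590872]
```

View pics/top.png

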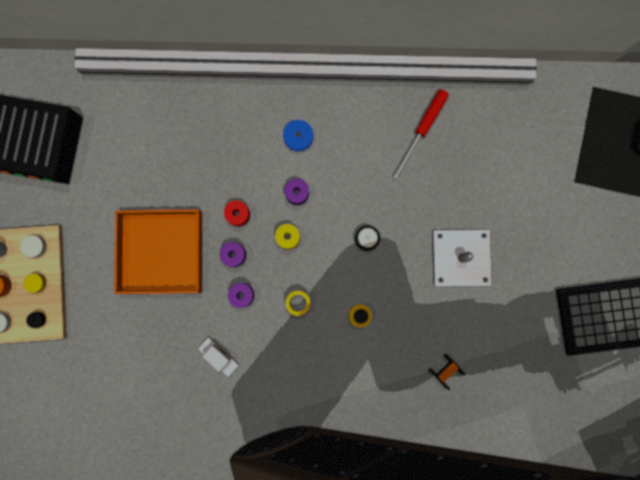

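The candidates are:
- Narrow yellow bush at (287,236)
- Wide yellow bush at (297,302)
- Black-capped roller at (359,315)
- Yellow peg on the board at (34,283)
- Wheel at (367,237)
- Purple and red bushes at (232,254), (240,295), (296,190) and (236,212)

By the description, wide is (297,302) and narrow is (287,236). The gauge is at about (462,258) and the tray at (158,251).

Run:
```python
from h import *
z=np.load('top.npz');p,d,P=z['p'],z['d'],z['P']
cv2.imwrite('pics/crop.png',cv2.resize(p[180:335,215:395,::-1],None,fx=4,fy=3.8,interpolation=cv2.INTER_CUBIC))
hsv=cv2.cvtColor(p,cv2.COLOR_RGB2HSV)
i=camera_info('top');K=np.array(i['mtx']);R=np.array(i['R']);t=np.array(i['t']).ravel()
def ray(u,v,h):
    r=R.T@np.linalg.inv(K)@[u,v,1];c=-R.T@t;return c+r*(h-c[2])/r[2]
m=cv2.inRange(hsv,(20,90,50),(35,255,255))
for n,(x,y) in dict(narrow=(287,236),wide=(297,302)).items():
    s=m[y-20:y+20,x-20:x+20];c,_=cv2.findContours(s,cv2.RETR_EXTERNAL,cv2.CHAIN_APPROX_NONE)
    c=max(c,key=cv2.contourArea);(a,b),r=cv2.minEnclosingCircle(c)
    print(n,ray(a+x-20,b+y-20,35).round(1),r)
w=P[225:292,428:496].reshape(-1,3)
for lo,hi in [(6,20),(25,50),(50,66),(60,80)]:
    q=w[(w[:,2]>lo)&(w[:,2]<hi)]
    if len(q):print(lo,hi,len(q),((q.min(0)+q.max(0))/2).round(1),np.ptp(q,axis=0).round(1),q.mean(0).round(1))
m=(hsv[...,2]>150)&(hsv[...,1]<60);m=m.astype(np.uint8)*255;m[:222]=0;m[295:]=0;m[:,:425]=0;m[:,500:]=0
c,_=cv2.findContours(m,cv2.RETR_EXTERNAL,cv2.CHAIN_APPROX_NONE);r=cv2.minAreaRect(max(c,key=cv2.contourArea));print(r,ray(*r[0],12))
```

```text
narrow [578.9  73.7  35. ] 13.453723907470703
wide [452.6  49.8  35. ] 13.486283302307129
6 20 3055 [ 546.7 -266.2   12.9] [111.6 113.5  13.5] [ 546.6 -265.6   11.3]
25 50 34 [ 545.9 -261.2   37.2] [17.4  9.9 24.3] [ 544.5 -259.2   37. ]
50 66 79 [ 546.8 -266.3   57.5] [17.2 17.8 14.9] [ 546.4 -264.6   57.4]
60 80 32 [ 548.2 -265.4   64.7] [13.2  9.5  9.1] [ 546.8 -265.2   64.2]
((462.0317687988281, 257.8041076660156), (54.91049575805664, 54.837345123291016), 88.60282135009766) [ 546.79563483 -266.09526183   12.        ]
```

View pics/crop.png

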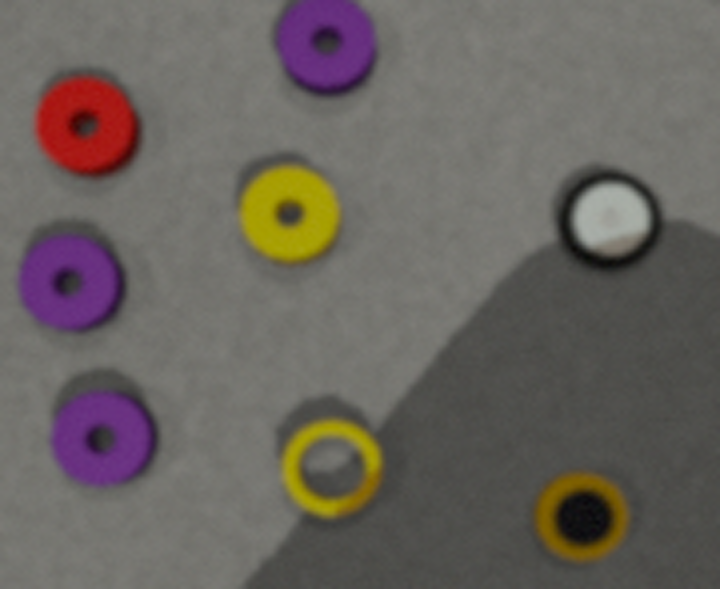

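The crop confirms the choice: the wide bush (thin ring) is at crop (331,467), the narrow one (small hole) at (289,214), and the black-capped roller at (583,517) is excluded. I'll do the wide one first.

carry_out(moves=[{"dx": 0.041, "dy": -0.028}, {"dx": 0.082, "dy": -0.056}, {"dx": 0.123, "dy": -0.084}, {"dx": 0.164, "dy": -0.112}, {"dx": 0.205, "dy": -0.14}], grip=0.095)

```text
schema error: expected keys dx, dy, dz, twist
```

carry_out(moves=[{"dx": 0.041, "dy": -0.028, "dz": 0, "twist": 0}, {"dx": 0.082, "dy": -0.056, "dz": 0, "twist": 0}, {"dx": 0.123, "dy": -0.084, "dz": 0, "twist": 0}, {"dx": 0.164, "dy": -0.112, "dz": 0, "twist": 0}, {"dx": 0.205, "dy": -0.14, "dz": 0, "twist": 0}], grip=0.095)

```text
t: 0.55
eef_pos: [389.0, -353.6, 214.4]
tcp_rot: [-3.141, 0.0, 0.429]
ft_force: [0.6, 0.5, 0.3]
opening: 1.002
```

```bash
cat > g.py <<'E'
import sys
from h import *
from scipy.spatial.transform import Rotation as Ro
s=state();R=Ro.from_euler('xyz',s['tcp_rot']).as_matrix()
print('t',s['t'],'pos',s['eef_pos'].round(1),'rot',s['tcp_rot'].round(4),'F',s['ft_force'].round(1),'op',round(s['opening']*95,1))
for a in sys.argv[1:]: print(a,(R.T@(np.array(eval(a))-s['eef_pos'])/1000).round(4))
E
python3 g.py 480,-200,214 452.6,49.8,214
```

```text
t 0.55 pos [ 389.  -353.6  214.4] rot [-3.1412e+00  1.0000e-04  4.2940e-01] F [0.6 0.5 0.3] op 95.2
480,-200,214 [ 0.1467 -0.1018  0.0004]
452.6,49.8,214 [ 0.2258 -0.3403  0.0005]
```

carry_out(moves=[{"dx": 0.027, "dy": -0.041, "dz": 0, "twist": 0}, {"dx": 0.054, "dy": -0.082, "dz": 0, "twist": 0}, {"dx": 0.081, "dy": -0.123, "dz": 0, "twist": 0}, {"dx": 0.108, "dy": -0.164, "dz": 0, "twist": 0}, {"dx": 0.135, "dy": -0.205, "dz": 0, "twist": 0}])

```text
t: 1.05
eef_pos: [425.5, -110.9, 214.5]
tcp_rot: [-3.141, 0.0, 0.429]
ft_force: [1.5, 0.2, 0.7]
opening: 1.0
```

carry_out(moves=[{"dx": 0.027, "dy": -0.041, "dz": 0, "twist": 0}, {"dx": 0.054, "dy": -0.082, "dz": 0, "twist": 0}, {"dx": 0.081, "dy": -0.123, "dz": 0, "twist": 0}, {"dx": 0.091, "dy": -0.135, "dz": 0.03, "twist": 0}, {"dx": 0.091, "dy": -0.135, "dz": 0.06, "twist": 0}])

```text
t: 1.55
eef_pos: [452.7, 50.1, 154.2]
tcp_rot: [3.141, -0.002, 0.433]
ft_force: [-0.3, -1.1, -0.3]
opening: 1.002
```

```bash
python3 g.py 452.6,49.8,10
python3 - <<'E'
from h import *
p,d=read_camera('wrist');P=pts('wrist',d);save('w1',p)
hsv=cv2.cvtColor(p,cv2.COLOR_RGB2HSV);m=cv2.inRange(hsv,(20,90,40),(35,255,255))
k,l,st,c=cv2.connectedComponentsWithStats(m)
for j in range(1,k):
    if st[j,4]>300:
        q=P[(l==j)&(d>0)];w=q[abs(q[:,2]-40)<4]
        if len(w):print(st[j],((w.min(0)+w.max(0))/2).round(1),np.ptp(w,axis=0).round(1))
E
```

```text
t 1.55 pos [452.7  50.1 154.2] rot [ 3.1407e+00 -1.8000e-03  4.3340e-01] F [-0.3 -1.1 -0.3] op 95.2
452.6,49.8,10 [-4.000e-04  1.000e-04  1.442e-01]
[ 319    0   78   80 4863] [576.6  75.9  36.7] [41.9 44.5  1.4]
[ 275  185   67   73 2939] [450.8  51.7  37.1] [45.8 45.7  2.3]
```

View pics/w1.png

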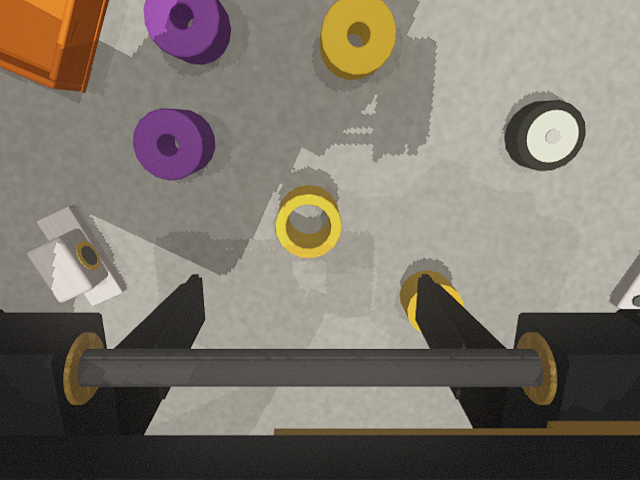

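The wrist view shows the wide bush at (308,222), centred between the fingers and clear of its neighbours. Both cameras agree on its position to 2 mm, so I'll descend and grip.

carry_out(moves=[{"dx": -0.001, "dy": 0, "dz": 0.045, "twist": 0}, {"dx": -0.001, "dy": 0, "dz": 0.09, "twist": 0}, {"dx": -0.001, "dy": 0, "dz": 0.12, "twist": 0}, {"dx": -0.001, "dy": 0, "dz": 0.142, "twist": 0}, {"dx": -0.001, "dy": 0, "dz": 0.142, "twist": 0}])

```text
t: 2.1
eef_pos: [450.3, 47.0, 10.8]
tcp_rot: [-3.14, 0.004, 0.429]
ft_force: [0.3, -0.1, 0.1]
opening: 1.002
```

carry_out(moves=[{"dx": 0, "dy": 0, "dz": 0, "twist": 0}, {"dx": 0, "dy": 0, "dz": 0, "twist": 0}, {"dx": 0, "dy": 0, "dz": 0, "twist": 0}, {"dx": 0, "dy": 0, "dz": 0, "twist": 0}, {"dx": 0, "dy": 0, "dz": 0, "twist": 0}], grip=0.03)

```text
t: 2.6
eef_pos: [451.6, 47.3, 13.2]
tcp_rot: [3.141, -0.001, 0.43]
ft_force: [-0.0, -0.9, -0.2]
opening: 0.639
```

carry_out(moves=[{"dx": 0, "dy": 0, "dz": 0, "twist": 0}, {"dx": 0, "dy": 0, "dz": 0, "twist": 0}, {"dx": 0, "dy": 0, "dz": 0, "twist": 0}, {"dx": 0, "dy": 0, "dz": 0, "twist": 0}, {"dx": 0, "dy": 0, "dz": 0, "twist": 0}])

```text
t: 3.1
eef_pos: [451.3, 47.4, 12.8]
tcp_rot: [3.141, -0.0, 0.43]
ft_force: [-1.4, 0.4, 6.0]
opening: 0.505
```

```bash
python3 g.py
```

```text
t 3.1 pos [451.3  47.4  12.8] rot [ 3.1415e+00 -1.0000e-04  4.2970e-01] F [-1.4  0.4  6. ] op 48.0
```

carry_out(moves=[{"dx": 0, "dy": 0, "dz": -0.03, "twist": 0}, {"dx": 0, "dy": 0, "dz": -0.07, "twist": 0}, {"dx": 0, "dy": 0, "dz": -0.11, "twist": 0}, {"dx": -0.004, "dy": 0.03, "dz": -0.12, "twist": 0}, {"dx": -0.01, "dy": 0.075, "dz": -0.12, "twist": 0}])

```text
t: 3.6
eef_pos: [474.1, -24.7, 134.7]
tcp_rot: [3.14, -0.003, 0.433]
ft_force: [0.5, 0.4, -1.2]
opening: 0.503
```

carry_out(moves=[{"dx": -0.006, "dy": 0.045, "dz": 0, "twist": 0}, {"dx": -0.012, "dy": 0.09, "dz": 0, "twist": 0}, {"dx": -0.018, "dy": 0.135, "dz": 0, "twist": 0}, {"dx": -0.024, "dy": 0.18, "dz": 0, "twist": 0}, {"dx": -0.03, "dy": 0.22, "dz": 0, "twist": 0}])

```text
t: 4.1
eef_pos: [538.1, -239.7, 132.4]
tcp_rot: [-3.141, 0.0, 0.429]
ft_force: [0.5, 0.8, -0.9]
opening: 0.503
```

```bash
python3 g.py 546.7,-265.5,130
python3 - <<'E'
from h import *
p,d=read_camera('wrist');P=pts('wrist',d);save('w2',p);np.savez('w2',p=p,d=d,P=P)
hsv=cv2.cvtColor(p,cv2.COLOR_RGB2HSV);m=cv2.inRange(hsv,(20,90,40),(35,255,255))
k,l,st,c=cv2.connectedComponentsWithStats(m)
for j in range(1,k):
    if st[j,4]>300:
        q=P[(l==j)&(d>0)]
        if len(q):
            zt=np.percentile(q[:,2],90);w=q[abs(q[:,2]-zt)<3];print(st[j],zt,((w.min(0)+w.max(0))/2).round(1),np.ptp(w,axis=0).round(1))
E
```

```text
t 4.1 pos [ 538.1 -239.7  132.4] rot [-3.1415e+00  2.0000e-04  4.2930e-01] F [ 0.5  0.8 -0.9] op 47.8
546.7,-265.5,130 [-0.0029  0.027   0.0024]
[   0  226   78   71 3150] 33.87517649096766 [435.1 -73.   33.9] [41.1 37.7  6. ]
[  248   230   125   119 10477] 159.6964860474368 [ 545.5 -241.8  159. ] [44.6 47.4  4.7]
```

View pics/w2.png

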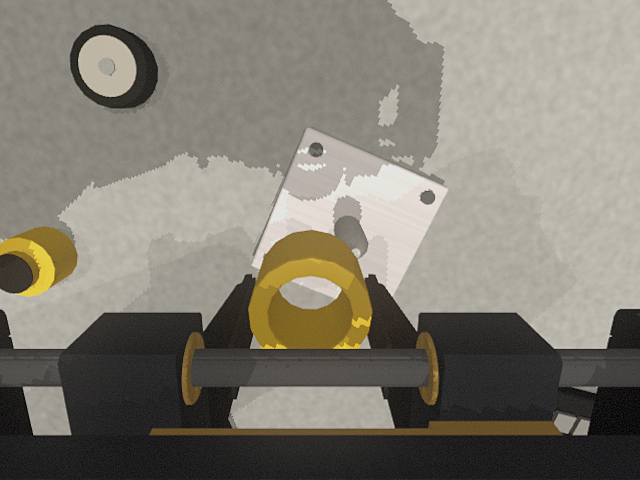

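The bush is held upright at (310,300), and the shaft is at (350,235) on the plate. Next I'll measure the bush's offset from the TCP and check the shaft.

Run:
```python
from h import *
z=np.load('w2.npz');p,P=z['p'],z['P'];hsv=cv2.cvtColor(p,cv2.COLOR_RGB2HSV)
m=(cv2.inRange(hsv,(20,90,40),(35,255,255))>0);m[:,:240]=0
c,s=np.cos(.4293),np.sin(.4293);T=np.array([538.1,-239.7,0])
q=P[m]-T;X=q[:,0]*c+q[:,1]*s;Y=q[:,0]*s-q[:,1]*c
for lo,hi in [(156,163),(148,155),(138,146),(126,136)]:
    k=(q[:,2]>lo)&(q[:,2]<hi)
    if k.sum()>20:print(lo,k.sum(),np.percentile(X[k],[1,99]).round(1),np.percentile(Y[k],[1,99]).round(1))
w=P[180:300,300:420].reshape(-1,3)
w=w[(abs(w[:,0]-547)<40)&(abs(w[:,1]+266)<40)]
for lo,hi in [(60,72),(30,58)]:
    k=w[(w[:,2]>lo)&(w[:,2]<hi)];print(lo,len(k),k.mean(0).round(1),((k.min(0)+k.max(0))/2).round(1))
```

```text
156 5012 [-10.   27.4] [-18.2  27. ]
148 1382 [-12.2  28. ] [-15.8  26. ]
138 1306 [-12.1  27.9] [-15.4  25.2]
126 1318 [-12.2  27.9] [-14.9  24.8]
60 222 [ 552.6 -268.8   64.5] [ 551.2 -268.9   64.6]
30 460 [ 555.8 -265.8   47.8] [ 552.  -268.7   44.1]
```

```bash
python3 g.py 544.8,-266.5,130
```

```text
t 4.15 pos [ 539.8 -244.7  132.4] rot [ 3.1387e+00 -9.0000e-04  4.2720e-01] F [-1.8 -3.6 -0.4] op 48.3
544.8,-266.5,130 [-0.0045  0.0219  0.0025]
```

carry_out(moves=[{"dx": -0.004, "dy": 0.022, "dz": 0.0, "twist": 0}, {"dx": -0.004, "dy": 0.022, "dz": 0.02, "twist": 0}, {"dx": -0.004, "dy": 0.022, "dz": 0.035, "twist": 0}, {"dx": -0.004, "dy": 0.022, "dz": 0.035, "twist": 0}, {"dx": -0.004, "dy": 0.022, "dz": 0.035, "twist": 0}])

```text
t: 4.65
eef_pos: [543.4, -259.0, 97.7]
tcp_rot: [-3.141, 0.0, 0.43]
ft_force: [0.6, 0.2, 0.0]
opening: 0.507
```

```bash
python3 g.py 544.8,-266.5,24
python3 - <<'E'
from h import *
p,d=read_camera('wrist');P=pts('wrist',d);save('w3',p[150:,150:470])
E
```

```text
t 4.65 pos [ 543.4 -259.    97.7] rot [-3.1412e+00  4.0000e-04  4.2990e-01] F [0.6 0.2 0. ] op 48.2
544.8,-266.5,24 [-0.0018  0.0074  0.0737]
```

View pics/w3.png

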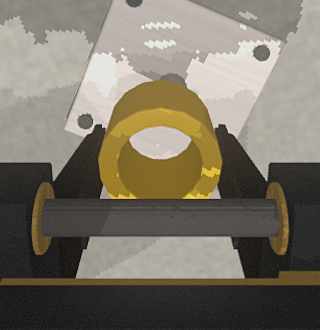

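The shaft still peeks out past the far wall at crop (175,80). I'll finish the sideways shift and then compare again.

carry_out(moves=[{"dx": -0.002, "dy": 0.007, "dz": 0.0, "twist": 0}, {"dx": -0.002, "dy": 0.007, "dz": 0.0, "twist": 0}, {"dx": -0.002, "dy": 0.007, "dz": 0.0, "twist": 0}, {"dx": -0.002, "dy": 0.007, "dz": 0.0, "twist": 0}])

```text
t: 5.1
eef_pos: [544.5, -266.4, 97.9]
tcp_rot: [3.141, -0.0, 0.43]
ft_force: [0.6, 0.7, 0.5]
opening: 0.506
```

```bash
python3 g.py 544.8,-266.5,24
python3 - <<'E'
from h import *
i=camera_info('wrist');K=np.array(i['mtx']);R=np.array(i['R']);t=np.array(i['t']).ravel()
p,d=read_camera('wrist')
def pr(X):
    c=K@(R@np.array(X,float)+t);return c[:2]/c[2]
tcp=state()['eef_pos']
u=np.array([.909,.417])
q=p.copy()
def circ(x,y,z,r,col):
    a=np.linspace(0,6.28,60);cv2.polylines(q,[np.array([pr([x+r*np.cos(k),y+r*np.sin(k),z]) for k in a]).astype(np.int32)],True,col,1)
circ(546.7,-265.7,68,3,(255,0,0));circ(546.7,-265.7,12,10,(255,0,0))
b=tcp[:2]+2*u
circ(*b,tcp[2]+28,24,(0,0,255));circ(*b,tcp[2]+28,16,(0,0,255));circ(*b,tcp[2]-12,16,(0,255,0))
save('w4',cv2.resize(q[180:420,180:460],None,fx=2.3,fy=2.3))
E
```

```text
t 5.1 pos [ 544.5 -266.4   97.9] rot [ 3.1413e+00 -1.0000e-04  4.2970e-01] F [0.6 0.7 0.5] op 48.1
544.8,-266.5,24 [0.0002 0.0002 0.0739]
```

View pics/w4.png

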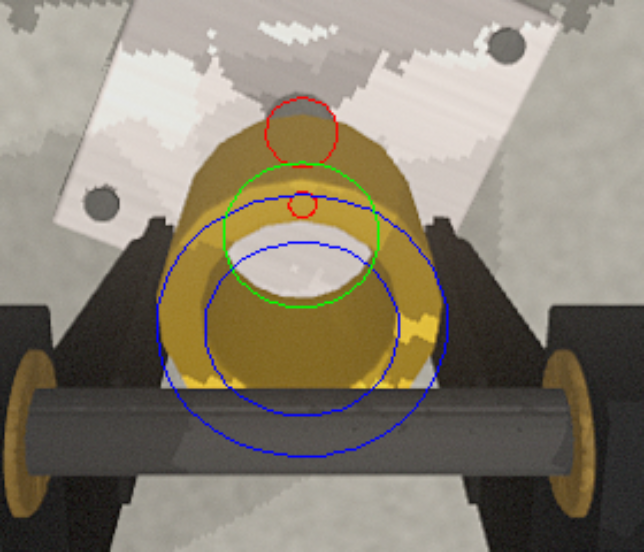

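Sideways the bush is aligned. Along tool x it sits about 2 mm further forward than assumed, so I'll shift back 2 mm and descend.

carry_out(moves=[{"dx": -0.002, "dy": 0, "dz": 0.01, "twist": 0}, {"dx": -0.002, "dy": 0, "dz": 0.02, "twist": 0}, {"dx": -0.002, "dy": 0, "dz": 0.03, "twist": 0}, {"dx": -0.002, "dy": 0, "dz": 0.036, "twist": 0}, {"dx": -0.002, "dy": 0, "dz": 0.036, "twist": 0}])

```text
t: 5.65
eef_pos: [542.3, -266.9, 60.3]
tcp_rot: [-3.14, 0.001, 0.43]
ft_force: [-0.5, 0.4, -0.7]
opening: 0.505
```

No contact at 48 mm, which is already below the taper. Continuing down.

carry_out(moves=[{"dx": 0, "dy": 0, "dz": 0.012, "twist": 0}, {"dx": 0, "dy": 0, "dz": 0.022, "twist": 0}, {"dx": 0, "dy": 0, "dz": 0.03, "twist": 0}, {"dx": 0, "dy": 0, "dz": 0.034, "twist": 0}, {"dx": 0, "dy": 0, "dz": 0.034, "twist": 0}])

```text
t: 6.15
eef_pos: [542.5, -267.1, 26.9]
tcp_rot: [-3.141, 0.001, 0.43]
ft_force: [-0.4, 0.2, -0.7]
opening: 0.504
```

```bash
python3 g.py 543,-267,25
```

```text
t 6.15 pos [ 542.5 -267.1   26.9] rot [-3.1408e+00  6.0000e-04  4.2980e-01] F [-0.4  0.2 -0.7] op 47.9
543,-267,25 [0.0005 0.0002 0.0019]
```

carry_out(moves=[{"dx": 0, "dy": 0, "dz": 0.001, "twist": 0}, {"dx": 0, "dy": 0, "dz": 0.0015, "twist": 0}, {"dx": 0, "dy": 0, "dz": 0.0015, "twist": 0}])

```text
t: 6.45
eef_pos: [542.8, -267.3, 26.4]
tcp_rot: [3.141, -0.0, 0.43]
ft_force: [-0.5, -0.2, -0.1]
opening: 0.506
```

carry_out(moves=[{"dx": 0, "dy": 0, "dz": 0, "twist": 0}, {"dx": 0, "dy": 0, "dz": 0, "twist": 0}, {"dx": 0, "dy": 0, "dz": 0, "twist": 0}, {"dx": 0, "dy": 0, "dz": 0, "twist": 0}, {"dx": 0, "dy": 0, "dz": 0, "twist": 0}], grip=0.085)

```text
t: 6.95
eef_pos: [542.7, -267.2, 26.2]
tcp_rot: [3.141, 0.0, 0.43]
ft_force: [0.8, -0.8, -0.6]
opening: 0.863
```

carry_out(moves=[{"dx": 0, "dy": 0, "dz": 0, "twist": 0}, {"dx": 0, "dy": 0, "dz": 0, "twist": 0}, {"dx": 0, "dy": 0, "dz": 0, "twist": 0}])

```text
t: 7.25
eef_pos: [542.7, -267.2, 26.1]
tcp_rot: [3.142, 0.0, 0.43]
ft_force: [-0.2, -0.4, 0.3]
opening: 0.892
```

```bash
python3 g.py
```

```text
t 7.25 pos [ 542.7 -267.2   26.1] rot [3.1416e+00 1.0000e-04 4.2980e-01] F [-0.2 -0.4  0.3] op 84.7
```

Released. I'll rise straight up and check.

carry_out(moves=[{"dx": 0, "dy": 0, "dz": -0.03, "twist": 0}, {"dx": 0, "dy": 0, "dz": -0.07, "twist": 0}, {"dx": 0, "dy": 0, "dz": -0.11, "twist": 0}, {"dx": 0, "dy": 0, "dz": -0.15, "twist": 0}, {"dx": 0, "dy": 0, "dz": -0.15, "twist": 0}], grip=0.095)

```text
t: 7.75
eef_pos: [544.4, -268.2, 181.5]
tcp_rot: [3.134, -0.005, 0.43]
ft_force: [1.3, 0.1, -0.6]
opening: 1.0
```

```bash
python3 g.py 578.5,74,176
python3 - <<'E'
from h import *
p,d=read_camera('wrist');P=pts('wrist',d);save('w5',p)
hsv=cv2.cvtColor(p,cv2.COLOR_RGB2HSV);m=cv2.inRange(hsv,(20,90,40),(35,255,255))
q=P[(m>0)&(abs(P[...,0]-546)<50)&(abs(P[...,1]+266)<50)]
w=q[q[:,2]>46];print(np.percentile(q[:,2],[50,90,98]).round(1),w.mean(0).round(1),((w.min(0)+w.max(0))/2).round(1),np.ptp(w,axis=0).round(1))
E
```

```text
t 7.75 pos [ 544.4 -268.2  181.5] rot [ 3.1343 -0.0047  0.4299] F [ 1.3  0.1 -0.6] op 95.0
578.5,74,176 [ 0.1736 -0.2969  0.0041]
[ 49.3 283.  284.2] [ 562.8 -278.8  157.5] [ 558.1 -278.1  168.4] [ 71.6  75.5 244.7]
```

View pics/w5.png

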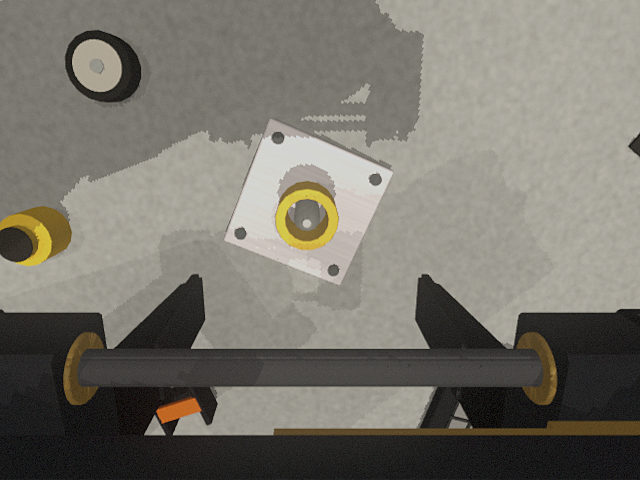

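The bush is home on the shaft at (307,215), with its rim reading about 50 mm against 52 expected. Now the narrow bush at about (579,74).

carry_out(moves=[{"dx": 0.025, "dy": -0.042, "dz": 0, "twist": 0}, {"dx": 0.05, "dy": -0.084, "dz": 0, "twist": 0}, {"dx": 0.075, "dy": -0.126, "dz": 0, "twist": 0}, {"dx": 0.1, "dy": -0.168, "dz": 0, "twist": 0}, {"dx": 0.125, "dy": -0.21, "dz": 0, "twist": 0}])

```text
t: 8.3
eef_pos: [568.2, -22.2, 174.7]
tcp_rot: [-3.141, 0.002, 0.429]
ft_force: [0.4, -0.2, -0.5]
opening: 0.999
```

carry_out(moves=[{"dx": 0.025, "dy": -0.042, "dz": 0, "twist": 0}, {"dx": 0.051, "dy": -0.086, "dz": 0, "twist": 0}, {"dx": 0.051, "dy": -0.086, "dz": 0.03, "twist": 0}, {"dx": 0.051, "dy": -0.086, "dz": 0.06, "twist": 0}, {"dx": 0.051, "dy": -0.086, "dz": 0.06, "twist": 0}])

```text
t: 8.8
eef_pos: [576.9, 75.7, 111.7]
tcp_rot: [-3.138, 0.007, 0.431]
ft_force: [-0.4, -0.3, 0.7]
opening: 0.998
```

```bash
python3 g.py 579.8,74.4,11
python3 - <<'E'
from h import *
p,d=read_camera('wrist');P=pts('wrist',d);save('w6',p)
hsv=cv2.cvtColor(p,cv2.COLOR_RGB2HSV);m=cv2.inRange(hsv,(20,90,40),(35,255,255))
q=P[(m>0)&(abs(P[...,0]-579)<50)&(abs(P[...,1]-74)<50)];w=q[abs(q[:,2]-40)<5];print(((w.min(0)+w.max(0))/2).round(1),np.ptp(w,axis=0).round(1))
E
```

```text
t 8.8 pos [576.9  75.7 111.7] rot [-3.1385  0.0073  0.4306] F [-0.4 -0.3  0.7] op 94.8
579.8,74.4,11 [0.0028 0.0027 0.1007]
[581.9  76.2  39.8] [47.2 47.4  9.6]
```

View pics/w6.png

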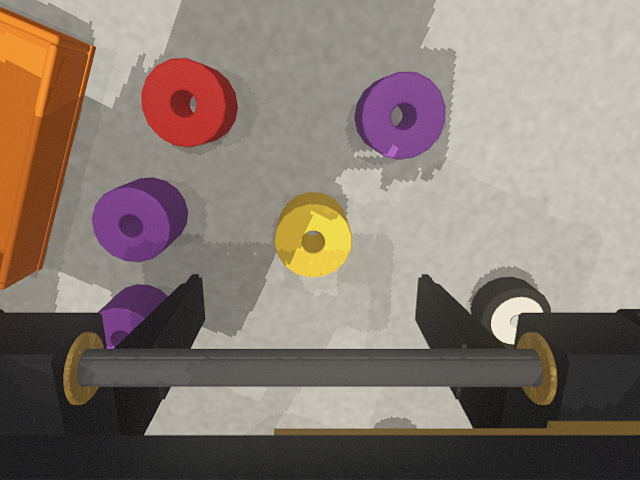

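The narrow yellow bush, with its small bore, is at (313,240), centred. The purple bushes at (140,220) and (135,315) and the wheel at (512,310) clear the fingers.

carry_out(moves=[{"dx": 0.003, "dy": 0.001, "dz": 0.04, "twist": 0}, {"dx": 0.003, "dy": 0.001, "dz": 0.075, "twist": 0}, {"dx": 0.003, "dy": 0.001, "dz": 0.098, "twist": 0}, {"dx": 0.003, "dy": 0.001, "dz": 0.1, "twist": 0}, {"dx": 0.003, "dy": 0.001, "dz": 0.1, "twist": 0}])

```text
t: 9.35
eef_pos: [583.0, 75.2, 17.0]
tcp_rot: [3.141, -0.0, 0.429]
ft_force: [-0.6, -0.1, 0.9]
opening: 0.998
```

carry_out(moves=[{"dx": 0, "dy": 0, "dz": 0, "twist": 0}, {"dx": 0, "dy": 0, "dz": 0, "twist": 0}, {"dx": 0, "dy": 0, "dz": 0, "twist": 0}, {"dx": 0, "dy": 0, "dz": 0, "twist": 0}, {"dx": 0, "dy": 0, "dz": 0, "twist": 0}], grip=0.03)

```text
t: 9.85
eef_pos: [582.6, 75.6, 16.4]
tcp_rot: [3.141, -0.0, 0.43]
ft_force: [-0.4, -0.1, 0.5]
opening: 0.636
```

carry_out(moves=[{"dx": 0, "dy": 0, "dz": 0, "twist": 0}, {"dx": 0, "dy": 0, "dz": 0, "twist": 0}, {"dx": 0, "dy": 0, "dz": 0, "twist": 0}, {"dx": 0, "dy": 0, "dz": 0, "twist": 0}, {"dx": 0, "dy": 0, "dz": 0, "twist": 0}])

```text
t: 10.35
eef_pos: [582.5, 75.6, 16.2]
tcp_rot: [3.141, -0.0, 0.43]
ft_force: [-1.3, 0.5, 1.7]
opening: 0.507
```

carry_out(moves=[{"dx": 0, "dy": 0, "dz": -0.03, "twist": 0}, {"dx": 0, "dy": 0, "dz": -0.07, "twist": 0}, {"dx": 0, "dy": 0, "dz": -0.11, "twist": 0}, {"dx": 0, "dy": 0, "dz": -0.13, "twist": 0}, {"dx": 0, "dy": 0, "dz": -0.13, "twist": 0}])

```text
t: 10.85
eef_pos: [583.6, 75.6, 148.8]
tcp_rot: [3.14, -0.004, 0.43]
ft_force: [0.5, 0.1, -0.7]
opening: 0.504
```

```bash
python3 g.py 543,321,140
```

```text
t 10.85 pos [583.6  75.6 148.8] rot [ 3.1395 -0.0045  0.4299] F [ 0.5  0.1 -0.7] op 47.9
543,321,140 [ 0.0653 -0.24    0.0086]
```

carry_out(moves=[{"dx": 0.012, "dy": -0.045, "dz": 0, "twist": 0}, {"dx": 0.024, "dy": -0.09, "dz": 0, "twist": 0}, {"dx": 0.036, "dy": -0.135, "dz": 0, "twist": 0}, {"dx": 0.048, "dy": -0.18, "dz": 0, "twist": 0}, {"dx": 0.06, "dy": -0.225, "dz": 0, "twist": 0}])

```text
t: 11.35
eef_pos: [542.2, 306.6, 144.2]
tcp_rot: [3.141, 0.002, 0.43]
ft_force: [0.7, -0.4, -1.3]
opening: 0.507
```

carry_out(moves=[{"dx": 0.005, "dy": -0.015, "dz": 0, "twist": 0}, {"dx": 0.005, "dy": -0.015, "dz": 0, "twist": 0}, {"dx": 0.005, "dy": -0.015, "dz": 0, "twist": 0}])

```text
t: 11.65
eef_pos: [541.3, 320.1, 144.8]
tcp_rot: [3.141, 0.002, 0.43]
ft_force: [0.3, 0.1, -0.6]
opening: 0.501
```

```bash
python3 g.py 543,321,22;python3 - <<'E'
from h import *
p,d=read_camera('wrist');save('w7',p)
E
```

```text
t 11.65 pos [541.3 320.1 144.8] rot [3.1412e+00 2.0000e-03 4.3010e-01] F [ 0.3  0.1 -0.6] op 47.6
543,321,22 [ 0.0022 -0.0002  0.1228]
```

View pics/w7.png

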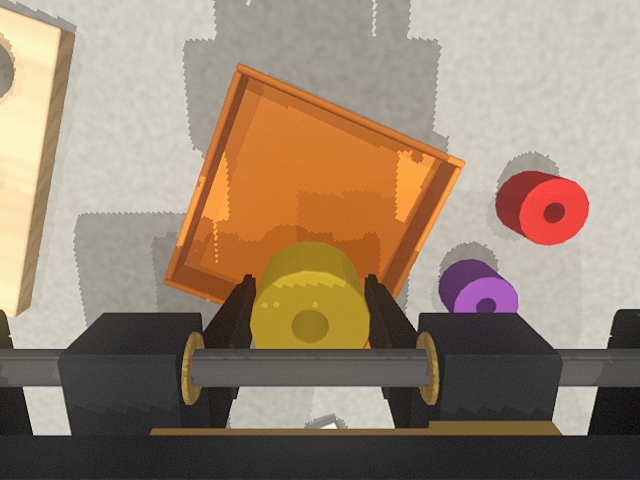

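The narrow bush is held at (310,300) over the tray, which spans (165–463, 65–300) and is empty. I'll lower it to the tray floor.

carry_out(moves=[{"dx": 0.002, "dy": 0, "dz": 0.04, "twist": 0}, {"dx": 0.002, "dy": 0, "dz": 0.08, "twist": 0}, {"dx": 0.002, "dy": 0, "dz": 0.105, "twist": 0}, {"dx": 0.002, "dy": 0, "dz": 0.118, "twist": 0}, {"dx": 0.002, "dy": 0, "dz": 0.12, "twist": 0}])

```text
t: 12.2
eef_pos: [543.4, 320.3, 24.8]
tcp_rot: [3.141, 0.002, 0.428]
ft_force: [0.4, -0.6, 0.2]
opening: 0.502
```

carry_out(moves=[{"dx": 0, "dy": 0, "dz": 0, "twist": 0}, {"dx": 0, "dy": 0, "dz": 0, "twist": 0}, {"dx": 0, "dy": 0, "dz": 0, "twist": 0}])

```text
t: 12.5
eef_pos: [544.0, 321.8, 27.4]
tcp_rot: [3.142, -0.002, 0.43]
ft_force: [0.2, -0.7, -0.9]
opening: 0.504
```

carry_out(moves=[{"dx": 0, "dy": 0, "dz": 0.003, "twist": 0}, {"dx": 0, "dy": 0, "dz": 0.005, "twist": 0}, {"dx": 0, "dy": 0, "dz": 0.005, "twist": 0}, {"dx": 0, "dy": 0, "dz": 0.005, "twist": 0}])

```text
t: 12.9
eef_pos: [543.5, 321.8, 21.2]
tcp_rot: [3.142, -0.0, 0.43]
ft_force: [0.1, -0.1, 0.9]
opening: 0.508
```

carry_out(moves=[{"dx": 0, "dy": 0, "dz": 0, "twist": 0}, {"dx": 0, "dy": 0, "dz": 0, "twist": 0}, {"dx": 0, "dy": 0, "dz": 0, "twist": 0}, {"dx": 0, "dy": 0, "dz": 0, "twist": 0}, {"dx": 0, "dy": 0, "dz": 0, "twist": 0}], grip=0.075)

```text
t: 13.4
eef_pos: [543.4, 321.6, 21.1]
tcp_rot: [3.141, 0.0, 0.43]
ft_force: [0.0, -0.4, 0.7]
opening: 0.782
```

carry_out(moves=[{"dx": 0, "dy": 0, "dz": -0.03, "twist": 0}, {"dx": 0, "dy": 0, "dz": -0.07, "twist": 0}, {"dx": 0, "dy": 0, "dz": -0.11, "twist": 0}, {"dx": 0, "dy": 0, "dz": -0.15, "twist": 0}, {"dx": 0, "dy": 0, "dz": -0.15, "twist": 0}])

```text
t: 13.9
eef_pos: [545.2, 322.6, 176.7]
tcp_rot: [3.142, -0.009, 0.43]
ft_force: [0.9, 0.1, -0.2]
opening: 0.789
```

```bash
python3 g.py
python3 - <<'E'
from h import *
p,d=read_camera('wrist');w=p
q,d=read_camera('scene');P=pts('scene',d);hsv=cv2.cvtColor(q,cv2.COLOR_RGB2HSV);m=cv2.inRange(hsv,(20,90,40),(35,255,255))>0
for n,(x,y) in dict(gauge=(546.7,-266),tray=(543,321)).items():
    k=P[m&(abs(P[...,0]-x)<50)&(abs(P[...,1]-y)<50)&(d>0)&(P[...,2]<90)]
    if len(k): print(n,len(k),np.percentile(k[:,2],[2,98]).round(1),k.mean(0).round(1))
save('fin',np.vstack([cv2.resize(w,(400,300)),cv2.resize(q,(400,300))]))
E
```

```text
t 13.9 pos [545.2 322.6 176.7] rot [ 3.1415 -0.0088  0.4299] F [ 0.9  0.1 -0.2] op 74.9
gauge 773 [14.3 53.8] [ 555.1 -267.6   42.2]
tray 658 [ 8.3 46.6] [549.4 311.6  34.5]
```

View pics/fin.png

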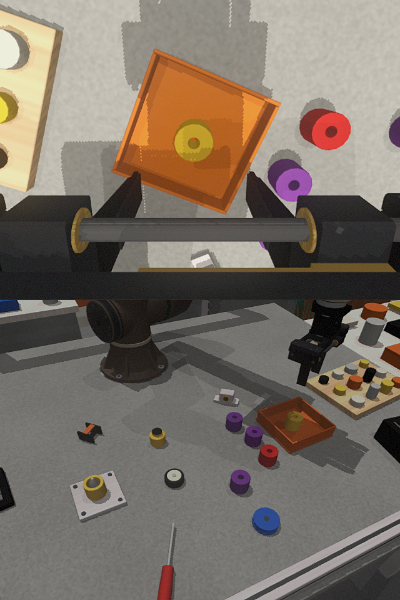

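The narrow bush stands in the tray at wrist (193,143), and the wide one is flat on the gauge plate at scene (94,487). Heights are 14–54 mm for the wide bush (12–52 expected) and 8–47 mm for the narrow one (5–45 expected). Handing in.

carry_out(moves=[{"dx": 0, "dy": 0, "dz": 0, "twist": 0}, {"dx": 0, "dy": 0, "dz": 0, "twist": 0}, {"dx": 0, "dy": 0, "dz": 0, "twist": 0}])

```text
t: 14.3
eef_pos: [543.1, 321.5, 169.9]
tcp_rot: [3.142, 0.002, 0.43]
ft_force: [0.3, 0.0, 0.1]
opening: 0.791
```

```bash
python3 -c "from cell import *; print(job_done())"
```

```text
the job is handed in; nothing more can be done
None
```

The job is handed in at about 14 s: the wide bush sits on the gauge, and after it the narrow bush was put in the orange reject tray.

- **Wide bush:** the last scene picture shows it flat on the plate around the shaft. It spans about 14–54 mm in height, against 12–52 mm expected. That is within the 2 mm calibration.
- **Narrow bush:** it stands upright near the middle of the tray, at about 8–47 mm against 5–45 mm expected, so it reads 2–3 mm high.
- **Forces and clearance:** the largest wrist force in any reading was about 6 N. The gripper was open and clear of everything at the end.
- **Disagreement:** the wrist camera placed the held wide bush about 4 mm off sideways. That picture was taken while the arm was still settling, so I took a second one at rest and corrected by 2 mm before sliding the bush on.
- **Failed check:** the numeric wrist-camera height check straight after the wide bush was released was spoiled by gripper pixels. I relied on the picture then, and on the scene camera at the end.

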